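Scrub a sample jar with the stand brush and lock the brush one hole up

ROBOT

A 6-joint arm with a two-finger parallel gripper is mounted at the origin on the work surface. World frame = base frame: x ahead of the robot, y to its left, z up, the work surface at z = 0. Lengths are in m, angles in degrees, forces in N, time in s.
With the tool pointing down it reaches from about 0.35 to 0.725 m from the base axis. Payload 4.3 kg.
Tool frame: the origin (TCP) lies midway between the tips of the shut fingers; the grasp point (between the pads) lies 19 mm behind it (r.pinch_z is the distance from the TCP to the grasp point, in m); z points along the fingers, y is the line along which they close (so a half turn about z gives the same grasp; the last joint's range is limited). The gripper opens to 85 mm and grips with 20 to 120 N. Pads are 22 mm wide; open, the fingers measure 114 mm over their backs; the gripper's body (76 mm by 85 mm) begins 54 mm behind the grasp point. The pads swing forward as they close: fully open they stand 13 mm farther back than shut.
Start: joints at [65.472, 21.618, 4.641, 73.018, 0, 83.68], TCP at [0.18, 0.546, 0.231] pointing down, gripper open.
Joint ranges: [-156.06, 156.06], [-48.1, 94.91], [-58.44, 69.94], [-101.28, 121.22], [-78.64, 73.56], [-180, 180]. Speed limits (degrees/s): [147.25, 147.25, 180, 180, 180, 180].

INTERFACE

Orientations are given as a 3x3 rotation matrix whose columns are the frame's x, y, z axes.
In Python, from rig import r gives the robot as it stands.
- The arm moves only by the shell command python3 -m handwheel 'ROWS' [FORCE]. ROWS is JSON, a list of rows, each an object with "jaw": the finger opening in cm, from 0 to 8.54; "linear": the shift along the tool's x, y, z in cm, a list of three; "rot": the turn, a rotation vector about the tool's x, y, z in degrees, a list of three. In form: [{"jaw": jaw, "linear": [tx, ty, tz], "rot": [rx, ry, rz]}, ...]. A call has 1 to 5 rows; each row is the pose to reach, as a shift and turn from the pose commanded when the call began, along the tool's axes at that moment; what a row does not reach only later rows make up. A row lasts 1/12 s, in which the tool goes at most 41.7 mm and 7.16 degrees, less where a joint would pass 70% of its speed; a pose out of reach is approached as far as the arm can. A call with a gripper value outside its range is refused whole. The fingers move at their own pace and stop on an object; FORCE is the grip in N (left out, the last holds). Time passes only in rows, so rows that repeat a pose let the fingers close. It gives the time, the measured TCP pose, the force and the opening at its end, in the units of the state.
- r.observe(): the state, without advancing time (a new reading comes with each control period).
- r.read_camera(name): name is "side" or "top"; returns a dict with "color" (384x512x3 uint8, blue, green, red), "fx", "fy", "cx", "cy" (pixels), "D" ([k1, k2, p1, p2, k3] as OpenCV has them; the pictures are not rectified), "cam_to_world" (4x4, takes a point from camera to world coordinates). Camera axes: x right, y up, looking along -z (the intrinsics and any distortion apply to the point x, -y, -z); pixel columns grow to the right and rows downward; lengths in m; the calibration is good to about 2 mm. A picture is of the moment at which its call begins. There is no depth.
- r.job_done(): hands the job in, once; it reports no verdict.
The state is a dict: "time_s": time; "qpos": joint angles; "joint_vel": joint speeds; "tau": joint torques, N m; "tcp_pos": TCP position; "ee_rot": TCP orientation; "contact_force": force on the tool from outside, world axes, zero at the start; "wrist_torque": the same for the moment, N m; "width": finger opening in m.
Only numpy, scipy, OpenCV 4.12 (cv2) and the standard library are available. Lean on these libraries where they do the work, as an engineer would, in place of code of your own. Each camera call takes 0.05 s, during which the arm holds its last target. There are 200 camera calls.

TASK

On the brush stand, pull out the lock plunger that holds the sliding section, run the long brush down to the bottom of the clear jar, back up until its lower end is in the jar's upper half, and down to the bottom again. Then raise the section to the next hole above the one it was locked in, so that the brush hangs clear of the jar, let the pin go fully home in that hole, and finish while still gripping the plunger knob, holding the pin engaged. Leave the jar standing in its place and everything else on the bench undisturbed.

Things in the scene. Friction and masses are not known exactly. Their poses are not given: they have to be found in the camera images.
- stand: Fixed brush stand. Origin: on the bench under the centre of its column; z up. Base plate 15 mm thick, 140 mm along x, y -90 to +160 mm. Column 30 x 30 mm, 323 mm high. A dark steel section slides up and down it, with the spring lock plunger on its -y side and, on its +y side, an arm from which the brush hangs into the jar at y = +85 mm.
- section (a joint): Height of the sliding section, m: 0 at the start (pin in the hole at 210 mm), grows upwards, 0.080 = pin at the next hole. Stops at -0.034 (brush tip 6 mm above the jar's inner floor) and +0.095. It weighs about 0.35 kg with the brush; slide friction of about 4.5 N keeps it where it is left; raising takes about 8 N.
- plunger (a joint): How far the plunger is pulled out, m, along the stand's -y: 0 = fully home, 0.016 = fully out. A spring pulls it home (4 N at 0, 7.5 N at 0.016). The pin, 8 mm across with a round tip, reaches 8.5 mm into a hole: pulled over 0.009 it is clear of the column. Let go between holes it rests on the column's face at about 0.0085.
- knob (a point): Centre of the black plunger knob (moves with plunger and section), axes as the stand. Flat-sided block 22 mm along x, 30 along y, 30 high, with a flange 40 mm across, 6 thick on its outer (-y) end; pinch the flat sides (across x) from above. At the start 210 mm above the bench, 95 mm from the column's axis, 73 mm from the 44 mm square sleeve, whose top is 13 mm above the pin's axis.
- next_hole (a point): Middle of the mouth of the hole to lock into. The column's -y face (15 mm from its axis) has three slot-shaped holes, 12 mm high and 10 mm deep, cut across its full width, at 130, 210 and 290 mm above the bench; the pin starts in the one at 210, this is the one at 290.
- brush_tip (a point): Lower end of the brush: round white brush head about 50 mm across and 63 mm long on a thin steel stem, hanging straight down. At the start it is 40 mm above the jar's inner floor.
- jar: Loose clear open jar standing on the stand's base between three studs 12 mm high, under the brush. 84 mm outside, wall 3 mm, 110 mm high, floor 5 mm thick. Origin: centre of its underside.
- sample_a: Bystander: sample tube with blue cap, 41 mm across, 75 mm high; origin under its centre.
- sample_b: Bystander: sample tube as sample_a.
- sample_c: Bystander: sample tube as sample_a.
- sample_d: Bystander: sample tube as sample_a, standing beside the stand.
- dish: Bystander: white dish 70 mm across, 18 mm high, beside the stand; origin under its centre.
- cereal_bar: Bystander: cereal bar 85 x 32 x 18 mm; origin under its centre.
- spatula: Bystander: spatula lying on the bench.
There are look-alikes about, which are no part of the job. Leave any green or red look-alike of the jar alone.

How it is judged:
By the outcome, as a careful person would: the job done as asked, in the order asked, and still so for the second after the job is handed in, while the arm keeps its last pose, push and grip.
It also fails if it takes over 38 s, if anything falls off the work surface, if the arm or the gripper's body presses on something with over 40 N, if the wrist force passes 120 N, or if a joint passes its speed limit or range.

## Working session

There is one attempt and no reset: what is moved stays moved. The work goes in short steps, Python scripts to look and compute and a shell command to move; the robot and the scene stay as the last step left them, time stands still between calls to the robot, and variables do not carry over. Pictures are saved under pics/ and viewed, on a budget of 10 in all, crops included, one or two more only if the job needs it, and the job is handed in when it is done.

```bash
ls; mkdir -p pics
python3 - <<'E'
from rig import r
import cv2
o=r.observe()
for k,v in o.items(): print(k,v)
print(r.pinch_z)
for n in("side","top"):
    c=r.read_camera(n); cv2.imwrite(f"pics/{n}0.png",cv2.resize(c["color"],(800,600),interpolation=cv2.INTER_CUBIC)); print(n,c["fx"],c["fy"],c["cx"],c["cy"],c["D"],c["cam_to_world"])
E
```

```text
pics
time_s 0.0
qpos [6.54704521e+01 2.16631344e+01 4.56276025e+00 7.30176270e+01
 2.00716452e-04 8.36779685e+01]
joint_vel [-0.01630562 -0.04372405  0.07093915  0.00176352 -0.10651375  0.00915986]
tau [-4.84761094e-04 -4.63604271e+01  2.69875574e+01  2.07055954e-02
 -3.46836550e-04 -3.47072515e-06]
tcp_pos [0.17940711 0.54560863 0.23034737]
ee_rot [[-9.49930970e-01  3.12458663e-01 -8.58217051e-04]
 [ 3.12459757e-01  9.49929153e-01 -1.87217667e-03]
 [ 2.30267578e-04 -2.04659689e-03 -9.99997879e-01]]
contact_force [-0.19371341  0.4765295   0.12531397]
wrist_torque [ 0.01485122  0.05083803 -0.00325736]
width 0.08560905464232438
0.0187
side 442.3142671449994 442.3142671449994 258.57764010678045 192.7752061765776 [0.02203393 0.         0.         0.         0.        ] [[-0.88846463  0.22828884 -0.39813919 -0.04361399]
 [-0.45886973 -0.4261465   0.77963949  1.20106724]
 [ 0.00831737  0.87537613  0.48337093  0.94684037]
 [ 0.          0.          0.          1.        ]]
top 359.9461632345634 359.9461632345634 257.5025635940106 187.95913050020846 [-0.03769231  0.          0.          0.          0.        ] [[ 0.015788    0.99208775 -0.12454973  0.43405033]
 [-0.99973466  0.01357317 -0.01861136 -0.01931381]
 [-0.01677357  0.12481052  0.9920388   1.22338752]
 [ 0.          0.          0.          1.        ]]
```

View pics/side0.png

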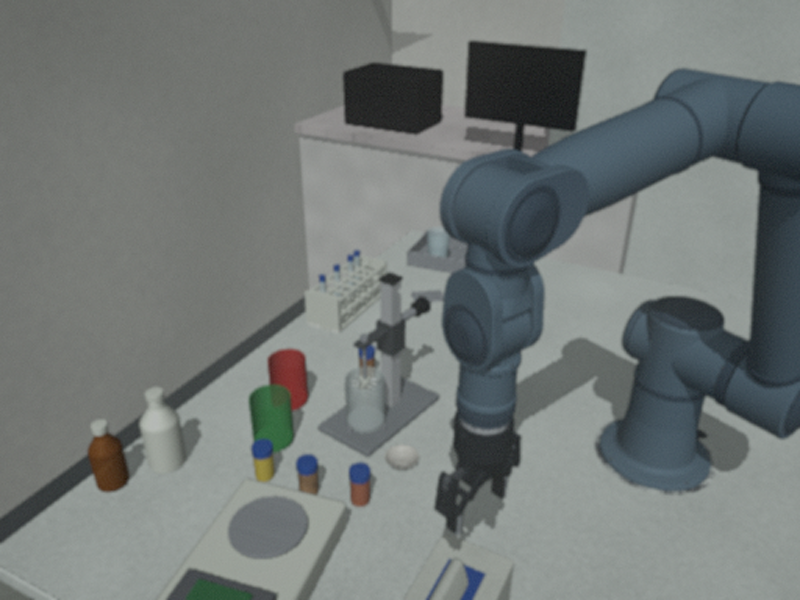

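View pics/top0.png

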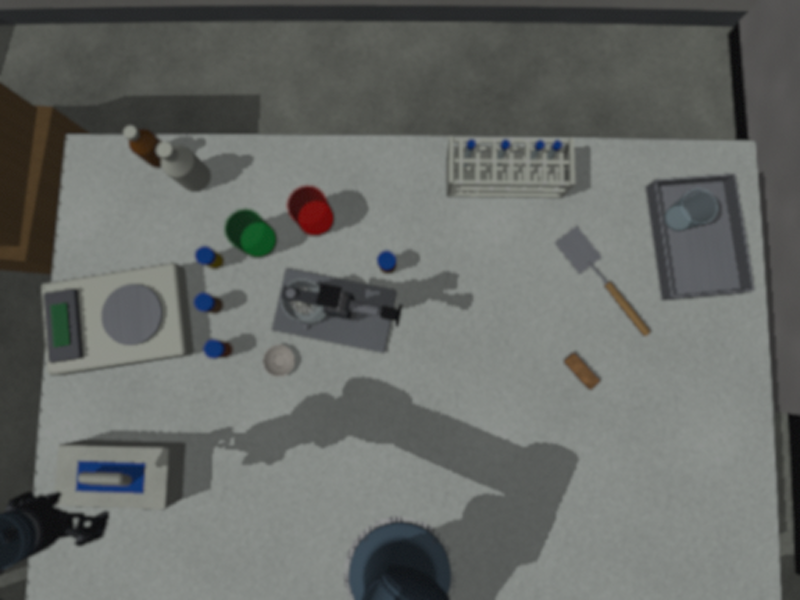

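Side view: the stand is at about (380,380), the black knob at (422,305), the column top at (390,280) and the jar at (366,400). Top view: the base plate corners are (285,268), (397,290), (386,351) and (272,330), the column top is (330,296) and the knob (391,314).

Look-alikes for the clear jar:
- the green jar at top (252,235)
- the red jar at top (312,212)
- the clear beaker in the tray at top (693,210)

The jar I want is on the stand, at top (303,305). The knob is the only black knob on the stand. I'll check both in one close crop.

```bash
cat > h.py <<'E'
import numpy as np, cv2
from rig import r
from scipy.optimize import least_squares
def params(c):
    K=np.array([[c["fx"],0,c["cx"]],[0,c["fy"],c["cy"]],[0,0,1]]); T=np.linalg.inv(np.array(c["cam_to_world"]))
    R=np.diag([1,-1,-1])@T[:3,:3]; t=np.diag([1,-1,-1])@T[:3,3]
    return K,R,t,np.array(c["D"])
def proj(c,P):
    K,R,t,D=params(c); return cv2.projectPoints(np.atleast_2d(P).astype(float),cv2.Rodrigues(R)[0],t,K,D)[0][:,0]
def tri(cs,px):
    f=lambda X: np.concatenate([proj(c,X)[0]-p for c,p in zip(cs,px)])
    s=least_squares(f,[.5,0,.2]); return s.x,s.fun
def crop(c,x0,y0,w,h,s): return cv2.resize(c["color"][y0:y0+h,x0:x0+w],None,fx=s,fy=s,interpolation=cv2.INTER_CUBIC)
E
python3 - <<'E'
from h import *
s=r.read_camera("side");t=r.read_camera("top")
a=crop(s,195,165,100,130,4);b=crop(t,165,165,100,130,4)  # both 400x520
cv2.imwrite("pics/c1.png",np.hstack([a,b]))
E
```

```text
(no output)
```

View pics/c1.png

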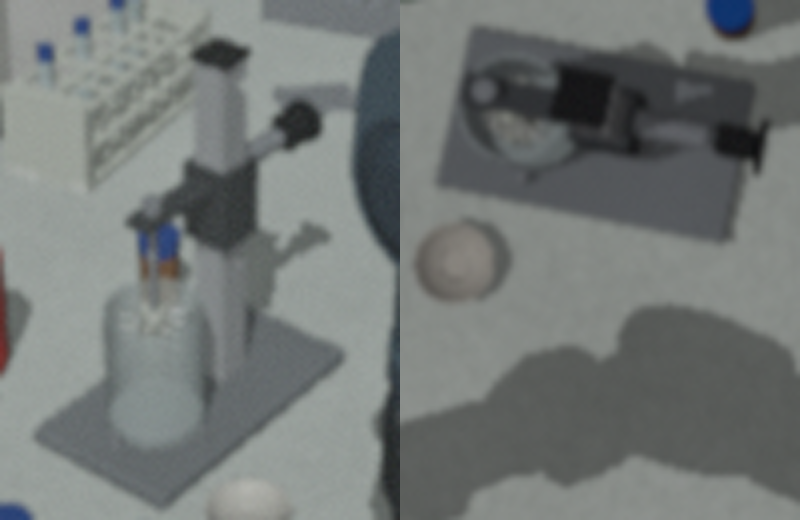

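Run:
```python
from h import *
s=r.read_camera("side");t=r.read_camera("top")
S=lambda u,v:np.array([195+u/4-.375,165+v/4-.375]); T=lambda u,v:np.array([165+(u-400)/4-.375,165+v/4-.375])
# model pts: (xyz), cam, px
x=.07
obs=[((x,.16,.015),t,T(471,27)),((x,-.09,.015),t,T(755,82)),((-x,-.09,.015),t,T(727,242)),((-x,.16,.015),t,T(437,187)),
((x,.16,.015),s,S(36,437)),((-x,.16,.015),s,S(163,507)),((-x,-.09,.015),s,S(344,353)),
((0,0,.323),t,T(582,95)),((0,0,.323),s,S(221,54))]
def W(q,p): c,n=np.cos(q[2]),np.sin(q[2]); return np.array([q[0]+c*p[0]-n*p[1],q[1]+n*p[0]+c*p[1],q[3]+p[2]])
f=lambda q:np.concatenate([proj(c,W(q,p))[0]-u for p,c,u in obs])
q=least_squares(f,[.6,0.1,-.1,0]).x
print("stand",q[:2],np.degrees(q[2]),"z",q[3]); print(f(q).reshape(-1,2).round(2))
k,e=tri([s,t],[S(296,124),T(738,141)]);print("knob tri",k,e.round(2),"model",W(q,(0,-.095,.21)))
k,e=tri([s,t],[S(221,54),T(582,95)]);print("coltop",k,e.round(2))
print("flange model px top",proj(t,W(q,(0,-.108,.21))),T(762,147),"knob side", proj(s,W(q,(0,-.095,.21))),S(296,124))
o=r.observe();R=np.array(o["ee_rot"])
print("yaw tool y", np.degrees(np.arctan2(R[1,1],R[0,1])))
```

```text
stand [0.54348362 0.11694738] -9.624793113295178 z -0.006328286282197724
[[-0.06  0.36]
 [ 0.35 -0.39]
 [-0.31  0.21]
 [-0.1   0.39]
 [-0.99 -0.37]
 [ 0.11 -0.31]
 [ 0.12 -0.04]
 [ 0.52  0.66]
 [-0.69  0.46]]
knob tri [0.52431637 0.02171713 0.21411334] [-1.06 -0.14  0.33  0.82] model [0.52760006 0.02328462 0.20367171]
coltop [0.54344783 0.1173289  0.31895946] [-0.74 -0.14  0.23  0.57]
flange model px top [[253.55470969 200.69380399]] [255.125 201.375] knob side [[266.444149   198.13700606]] [268.625 195.625]
yaw tool y 71.7920546088224
```

```bash
cat > rel.py <<'E'
# usage: rel.py x y z [yaw_of_tool_y] -> linear cm / rot deg from current pose
import sys; from h import *
from scipy.spatial.transform import Rotation as Ro
a=list(map(float,sys.argv[1:])); o=r.observe(); R=np.array(o["ee_rot"]); p=np.array(o["tcp_pos"])
yaw=np.radians(a[3] if len(a)>3 else -10.)
y=np.array([np.cos(yaw),np.sin(yaw),0]); z=np.array([0,0,-1.]); G=np.column_stack([np.cross(y,z),y,z])
print("t",o["time_s"],"tcp",p.round(4),"w",round(o["width"],4),"F",np.round(o["contact_force"],1),"linear",(R.T@(np.array(a[:3])-p)*100).round(2),"rot",Ro.from_matrix(R.T@G).as_rotvec(degrees=True).round(2))
E
python3 rel.py .38 .15 .33; python3 rel.py .28 .348 .33
```

```text
t 0.3 tcp [0.1796 0.546  0.231 ] w 0.085 F [-1.1  0.4  0.2] linear [-31.41 -31.37  -9.88] rot [-3.000e-02  2.000e-02  8.179e+01]
t 0.3 tcp [0.1796 0.546  0.231 ] w 0.085 F [-1.1  0.4  0.2] linear [-15.72 -15.68  -9.89] rot [-3.000e-02  2.000e-02  8.179e+01]
```

```bash
python3 -m handwheel '[{"jaw":8.5,"linear":[-1,-1,-1.5],"rot":[0,0,5]},{"jaw":8.5,"linear":[-3,-3,-3.5],"rot":[0,0,11]},{"jaw":8.5,"linear":[-5,-5,-5.5],"rot":[0,0,17]},{"jaw":8.5,"linear":[-7.2,-7.2,-7.5],"rot":[0,0,23]},{"jaw":8.5,"linear":[-9.5,-9.5,-9],"rot":[0,0,29]}]' 60; python3 rel.py .38 .15 .33
```

```text
time_s: 0.72
tcp_pos: [0.2407, 0.4256, 0.3228]
ee_rot: [[-0.676, 0.737, 0.001], [0.737, 0.676, 0.001], [0.0, 0.002, -1.0]]
contact_force: [1.5, -0.1, -0.1]
width: 0.0848
t 0.7167 tcp [0.2407 0.4256 0.3228] w 0.0848 F [ 1.5 -0.1 -0.1] linear [-29.72  -8.37  -0.74] rot [ 8.000e-02 -5.000e-02  5.256e+01]
```

```bash
python3 -m handwheel '[{"jaw":8.5,"linear":[-3,-0.8,0],"rot":[0,0,6]},{"jaw":8.5,"linear":[-6,-1.7,-0.2],"rot":[0,0,12]},{"jaw":8.5,"linear":[-9,-2.5,-0.4],"rot":[0,0,18]},{"jaw":8.5,"linear":[-12,-3.4,-0.6],"rot":[0,0,24]},{"jaw":8.5,"linear":[-15,-4.2,-0.7],"rot":[0,0,30]}]'; python3 rel.py .40 .14 .33
```

```text
time_s: 1.13
tcp_pos: [0.3116, 0.2863, 0.3287]
ee_rot: [[-0.217, 0.976, 0.001], [0.976, 0.217, 0.0], [0.0, 0.001, -1.0]]
contact_force: [0.0, 1.9, 0.0]
width: 0.0851
t 1.1333 tcp [0.3116 0.2863 0.3287] w 0.0851 F [0.  1.9 0. ] linear [-16.2    5.46  -0.13] rot [ 4.000e-02 -2.000e-02  2.251e+01]
```

```bash
python3 -m handwheel '[{"jaw":8.5,"linear":[-3,1,0],"rot":[0,0,5]},{"jaw":8.5,"linear":[-6,2,0],"rot":[0,0,10]},{"jaw":8.5,"linear":[-9,3,0],"rot":[0,0,15]},{"jaw":8.5,"linear":[-12.5,4,0],"rot":[0,0,20]},{"jaw":8.5,"linear":[-16,5.4,0],"rot":[0,0,22.5]}]'; python3 rel.py .527 .023 .28
```

```text
time_s: 1.55
tcp_pos: [0.3994, 0.1422, 0.3286]
ee_rot: [[0.172, 0.985, 0.0], [0.985, -0.172, 0.0], [0.0, 0.0, -1.0]]
contact_force: [0.6, 0.9, 0.0]
width: 0.0849
t 1.55 tcp [0.3994 0.1422 0.3286] w 0.0849 F [0.6 0.9 0. ] linear [-9.55 14.61  4.86] rot [ 0.02 -0.02  0.12]
```

```bash
python3 -m handwheel '[{"jaw":8.5,"linear":[-3,2,0],"rot":[0,0,0]},{"jaw":8.5,"linear":[-6,4.5,0],"rot":[0,0,0]},{"jaw":8.5,"linear":[-8.5,7.5,0],"rot":[0,0,0]},{"jaw":8.5,"linear":[-9.5,10.5,0.5],"rot":[0,0,0]},{"jaw":8.5,"linear":[-9.5,13.5,2],"rot":[0,0,0]}]';python3 -m handwheel '[{"jaw":8.5,"linear":[0,1.1,1],"rot":[0,0,0]},{"jaw":8.5,"linear":[0,1.1,2],"rot":[0,0,0]},{"jaw":8.5,"linear":[0,1.1,2],"rot":[0,0,0]}]'; python3 rel.py .527 .023 .191
python3 - <<'E'
from h import *
s=r.read_camera("side");t=r.read_camera("top")
a=crop(s,215,130,100,130,4);b=crop(t,200,140,100,130,4)
cv2.imwrite("pics/c2.png",np.hstack([a,b]))
E
```

```text
time_s: 1.97
tcp_pos: [0.5185, 0.0241, 0.3103]
ee_rot: [[0.173, 0.985, 0.005], [0.985, -0.173, -0.001], [-0.0, 0.005, -1.0]]
contact_force: [-0.1, 0.5, 0.5]
width: 0.0854
time_s: 2.22
tcp_pos: [0.5263, 0.0254, 0.2855]
ee_rot: [[0.169, 0.986, -0.005], [0.986, -0.169, 0.001], [-0.0, -0.005, -1.0]]
contact_force: [0.3, 0.3, -0.1]
width: 0.0853
t 2.2167 tcp [0.5263 0.0254 0.2855] w 0.0853 F [ 0.3  0.3 -0.1] linear [-0.22  0.15  9.45] rot [-0.29  0.02  0.27]
```

View pics/c2.png

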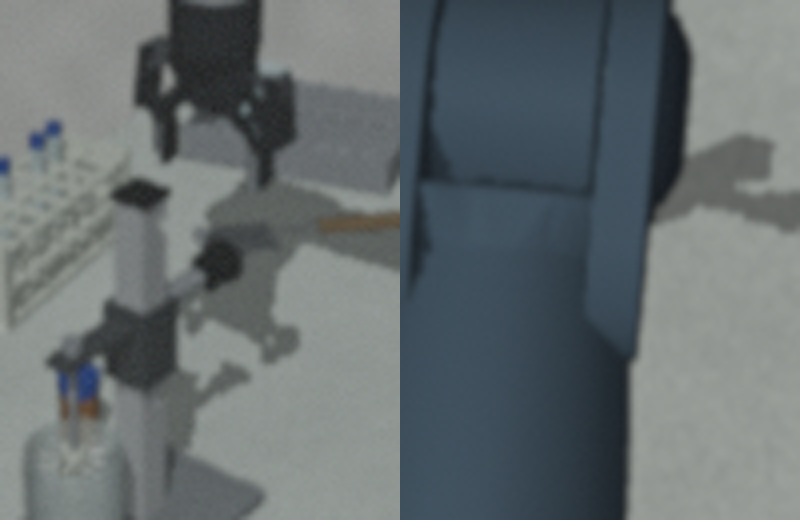

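The side view shows the open fingertips at (168,158) and (264,185), straddling the line above the knob at (217,262). The top view is blocked by the arm. I'll check the alignment by projecting it.

Run:
```python
from h import *
s=r.read_camera("side");o=r.observe();p=np.array(o["tcp_pos"]);R=np.array(o["ee_rot"])
S=lambda u,v:np.array([215+u/4-.375,130+v/4-.375])
for sg in(-1,1): print(proj(s,p+R@[0,sg*.045,-.013]))
print("img",S(168,158),S(264,185))
for P in((.527,.023,.21),(.525,.022,.213)):print(P,proj(s,np.array(P)))
print(S(217,262))
for sx,sy in((0,-.013),(0,.013)): # stand-frame y ends of the block
    a=np.radians(-10);print(proj(s,[.527-np.sin(a)*sy,.023+np.cos(a)*sy,.21]))
```

```text
[[278.09979191 176.39641463]]
[[255.97227255 168.93772747]]
img [256.625 169.125] [280.625 175.875]
(0.527, 0.023, 0.21) [[266.67123657 196.52106304]]
(0.525, 0.022, 0.213) [[267.34564629 195.75949055]]
[268.875 195.125]
[[268.92959578 195.05224683]]
[[264.38542201 198.00775095]]
```

```bash
python3 -m handwheel '[{"jaw":8.5,"linear":[-0.1,0,1.5],"rot":[0,0,0]},{"jaw":8.5,"linear":[-0.15,0,3.5],"rot":[0,0,0]},{"jaw":8.5,"linear":[-0.15,0,5.5],"rot":[0,0,0]},{"jaw":8.5,"linear":[-0.15,0,7.5],"rot":[0,0,0]},{"jaw":8.5,"linear":[-0.15,0,8.9],"rot":[0,0,0]}]';python3 -m handwheel '[{"jaw":8.5,"linear":[0,0,0],"rot":[0,0,0]},{"jaw":8.5,"linear":[0,0,0],"rot":[0,0,0]}]'; python3 rel.py .526 .0235 .191
python3 - <<'E'
from h import *
s=r.read_camera("side")
cv2.imwrite("pics/c3.png",crop(s,215,130,100,75,8))
E
```

```text
time_s: 2.78
tcp_pos: [0.5263, 0.0244, 0.1989]
ee_rot: [[0.168, 0.986, 0.0], [0.986, -0.168, 0.0], [0.0, 0.0, -1.0]]
contact_force: [0.2, 0.2, -0.5]
width: 0.0854
time_s: 2.95
tcp_pos: [0.5264, 0.0243, 0.1999]
ee_rot: [[0.168, 0.986, -0.0], [0.986, -0.168, 0.0], [0.0, -0.0, -1.0]]
contact_force: [0.5, -1.0, -0.1]
width: 0.0848
t 2.95 tcp [0.5264 0.0243 0.1999] w 0.0848 F [ 0.5 -1.  -0.1] linear [-0.08 -0.03  0.89] rot [-0.02 -0.01  0.32]
```

View pics/c3.png

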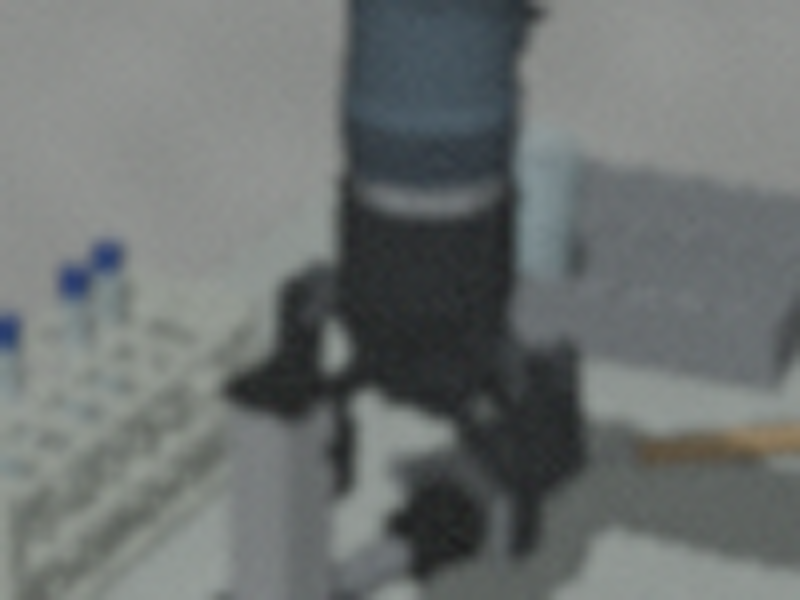

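The knob at (440,520) sits between the two fingers at (340,460) and (525,530), with nothing touching. I'll lower 9 mm and close gently.

```bash
python3 -m handwheel '[{"jaw":8.5,"linear":[-0.08,0,0.6],"rot":[0,0,0]},{"jaw":8.5,"linear":[-0.08,0,0.9],"rot":[0,0,0]},{"jaw":5,"linear":[-0.08,0,0.9],"rot":[0,0,0]},{"jaw":3,"linear":[-0.08,0,0.9],"rot":[0,0,0]},{"jaw":2,"linear":[-0.08,0,0.9],"rot":[0,0,0]}]' 20;python3 -m handwheel '[{"jaw":1.5,"linear":[0,0,0],"rot":[0,0,0]},{"jaw":1.5,"linear":[0,0,0],"rot":[0,0,0]},{"jaw":1.5,"linear":[0,0,0],"rot":[0,0,0]},{"jaw":1.5,"linear":[0,0,0],"rot":[0,0,0]}]'
```

```text
time_s: 3.42
tcp_pos: [0.5271, 0.023, 0.1906]
ee_rot: [[0.169, 0.986, 0.0], [0.986, -0.169, 0.0], [0.0, 0.0, -1.0]]
contact_force: [-0.3, 0.1, -0.7]
width: 0.0511
time_s: 3.75
tcp_pos: [0.5263, 0.0232, 0.1901]
ee_rot: [[0.169, 0.986, -0.001], [0.986, -0.169, 0.0], [0.0, -0.001, -1.0]]
contact_force: [-2.3, 0.6, 0.9]
width: 0.0217
```

```bash
python3 -m handwheel '[{"jaw":1.5,"linear":[0,0,0],"rot":[0,0,0]},{"jaw":1.5,"linear":[0,0,0],"rot":[0,0,0]},{"jaw":1.5,"linear":[-0.3,0,0],"rot":[0,0,0]},{"jaw":1.5,"linear":[-0.6,0,0],"rot":[0,0,0]},{"jaw":1.5,"linear":[-0.9,0,0],"rot":[0,0,0]}]' 70;python3 -m handwheel '[{"jaw":1.5,"linear":[-0.3,0,0],"rot":[0,0,0]},{"jaw":1.5,"linear":[-0.4,0,0],"rot":[0,0,0]},{"jaw":1.5,"linear":[-0.4,0,0],"rot":[0,0,0]}]'; python3 rel.py .5263 .0232 .1901
```

```text
time_s: 4.17
tcp_pos: [0.525, 0.0156, 0.1901]
ee_rot: [[0.168, 0.986, -0.001], [0.986, -0.168, 0.004], [0.003, -0.001, -1.0]]
contact_force: [-2.0, 6.4, 0.7]
width: 0.0211
time_s: 4.42
tcp_pos: [0.5243, 0.0118, 0.19]
ee_rot: [[0.168, 0.986, -0.001], [0.986, -0.168, 0.004], [0.004, -0.001, -1.0]]
contact_force: [-2.0, 7.5, -0.2]
width: 0.0208
t 4.4167 tcp [0.5243 0.0118 0.19  ] w 0.0208 F [-2.   7.5 -0.2] linear [ 1.16  0.01 -0.  ] rot [-0.08 -0.23  0.31]
```

```bash
python3 -m handwheel '[{"jaw":1.5,"linear":[-0.15,0,0],"rot":[0,0,0]},{"jaw":1.5,"linear":[-0.15,0,0.3],"rot":[0,0,0]},{"jaw":1.5,"linear":[-0.15,0,0.8],"rot":[0,0,0]},{"jaw":1.5,"linear":[-0.15,0,1.4],"rot":[0,0,0]},{"jaw":1.5,"linear":[-0.15,0,1.4],"rot":[0,0,0]}]'
python3 - <<'E'
from h import *
s=r.read_camera("side")
cv2.imwrite("pics/c4.png",crop(s,200,160,100,130,6)[:600])
E
```

```text
time_s: 4.83
tcp_pos: [0.524, 0.0106, 0.1751]
ee_rot: [[0.168, 0.986, -0.001], [0.986, -0.168, 0.004], [0.004, -0.002, -1.0]]
contact_force: [-0.4, 6.5, -5.1]
width: 0.021
```

View pics/c4.png

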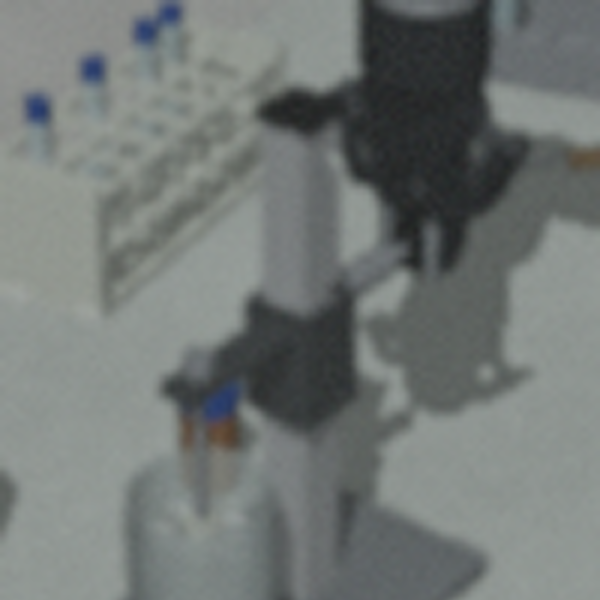

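The section has moved: the arm tip is at (190,385), native (232,224), about 7 px lower than before. The pin is clear and the grip is holding. I'll go on to the bottom stop.

```bash
python3 -m handwheel '[{"jaw":1.5,"linear":[0,0,0.5],"rot":[0,0,0]},{"jaw":1.5,"linear":[0,0,1.1],"rot":[0,0,0]},{"jaw":1.5,"linear":[0,0,1.6],"rot":[0,0,0]},{"jaw":1.5,"linear":[0,0,1.85],"rot":[0,0,0]},{"jaw":1.5,"linear":[0,0,1.95],"rot":[0,0,0]}]'; python3 -m handwheel '[{"jaw":1.5,"linear":[0,0,0.1],"rot":[0,0,0]},{"jaw":1.5,"linear":[0,0,0.1],"rot":[0,0,0]}]'
```

```text
time_s: 5.3
tcp_pos: [0.5241, 0.0107, 0.1565]
ee_rot: [[0.168, 0.986, -0.0], [0.986, -0.168, 0.005], [0.004, -0.001, -1.0]]
contact_force: [-4.1, 7.7, 6.1]
width: 0.0213
time_s: 5.47
tcp_pos: [0.5242, 0.0108, 0.1565]
ee_rot: [[0.168, 0.986, 0.0], [0.986, -0.168, 0.005], [0.005, -0.001, -1.0]]
contact_force: [-4.6, 7.8, 5.9]
width: 0.0212
```

```bash
python3 -m handwheel '[{"jaw":1.5,"linear":[0,0,0.1],"rot":[0,0,0]},{"jaw":1.5,"linear":[0,0,0.15],"rot":[0,0,0]},{"jaw":1.5,"linear":[0,0,0.15],"rot":[0,0,0]}]'
python3 - <<'E'
from h import *
s=r.read_camera("side")
cv2.imwrite("pics/c5.png",crop(s,200,190,100,100,6))
E
```

```text
time_s: 5.72
tcp_pos: [0.5244, 0.011, 0.1562]
ee_rot: [[0.168, 0.986, 0.001], [0.986, -0.168, 0.005], [0.005, 0.001, -1.0]]
contact_force: [-6.3, 8.1, 13.7]
width: 0.0212
```

View pics/c5.png

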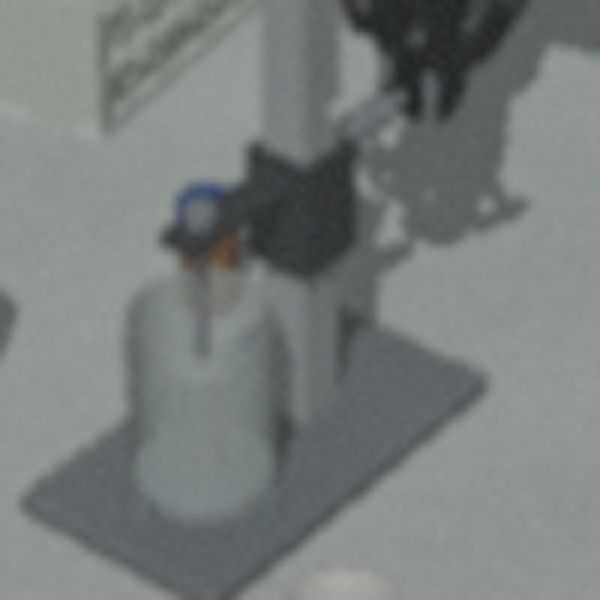

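Arm tip is now at (190,240), native y 230. The force rises to 14 N with no further motion, so the section is at its bottom stop; the jar is standing upright in place. Now raise about 62 mm, which puts the tip about 70 mm above the inner floor.

```bash
python3 -m handwheel '[{"jaw":1.5,"linear":[0,0,-0.5],"rot":[0,0,0]},{"jaw":1.5,"linear":[0,0,-1.2],"rot":[0,0,0]},{"jaw":1.5,"linear":[0,0,-2.0],"rot":[0,0,0]},{"jaw":1.5,"linear":[0,0,-2.8],"rot":[0,0,0]},{"jaw":1.5,"linear":[0,0,-3.6],"rot":[0,0,0]}]'; python3 -m handwheel '[{"jaw":1.5,"linear":[0,0,-0.8],"rot":[0,0,0]},{"jaw":1.5,"linear":[0,0,-1.6],"rot":[0,0,0]},{"jaw":1.5,"linear":[0,0,-2.3],"rot":[0,0,0]},{"jaw":1.5,"linear":[0,0,-2.8],"rot":[0,0,0]},{"jaw":1.5,"linear":[0,0,-2.8],"rot":[0,0,0]}]'
python3 - <<'E'
from h import *
s=r.read_camera("side")
cv2.imwrite("pics/c6.png",crop(s,200,190,100,100,6))
E
```

```text
time_s: 6.18
tcp_pos: [0.5239, 0.0105, 0.189]
ee_rot: [[0.168, 0.986, -0.002], [0.986, -0.168, 0.004], [0.004, -0.003, -1.0]]
contact_force: [0.2, 6.5, -9.1]
width: 0.0211
time_s: 6.6
tcp_pos: [0.524, 0.0106, 0.2178]
ee_rot: [[0.168, 0.986, -0.001], [0.986, -0.168, 0.004], [0.004, -0.002, -1.0]]
contact_force: [-1.7, 7.3, 0.1]
width: 0.0208
```

View pics/c6.png

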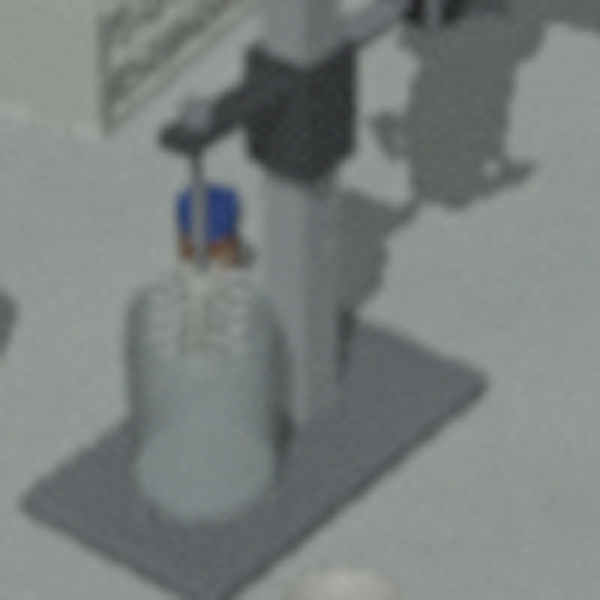

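The arm is up, with its tip at (185,135). The brush's lower end at about (200,350) is in the jar's upper half, and the jar is unmoved. Down again, 63 mm.

```bash
python3 -m handwheel '[{"jaw":1.5,"linear":[0,0,0.6],"rot":[0,0,0]},{"jaw":1.5,"linear":[0,0,1.4],"rot":[0,0,0]},{"jaw":1.5,"linear":[0,0,2.2],"rot":[0,0,0]},{"jaw":1.5,"linear":[0,0,3.0],"rot":[0,0,0]},{"jaw":1.5,"linear":[0,0,3.8],"rot":[0,0,0]}]'; python3 -m handwheel '[{"jaw":1.5,"linear":[0,0,0.8],"rot":[0,0,0]},{"jaw":1.5,"linear":[0,0,1.5],"rot":[0,0,0]},{"jaw":1.5,"linear":[0,0,2.1],"rot":[0,0,0]},{"jaw":1.5,"linear":[0,0,2.5],"rot":[0,0,0]},{"jaw":1.5,"linear":[0,0,2.6],"rot":[0,0,0]}]';  python3 -m handwheel '[{"jaw":1.5,"linear":[0,0,0],"rot":[0,0,0]},{"jaw":1.5,"linear":[0,0,0],"rot":[0,0,0]}]'
```

```text
time_s: 7.07
tcp_pos: [0.5241, 0.0107, 0.1799]
ee_rot: [[0.168, 0.986, -0.0], [0.986, -0.168, 0.004], [0.004, -0.001, -1.0]]
contact_force: [-1.8, 7.7, 1.0]
width: 0.0211
time_s: 7.48
tcp_pos: [0.5244, 0.0111, 0.1561]
ee_rot: [[0.168, 0.986, 0.001], [0.986, -0.168, 0.005], [0.005, 0.0, -1.0]]
contact_force: [-7.5, 8.5, 17.5]
width: 0.0212
time_s: 7.65
tcp_pos: [0.5243, 0.011, 0.1562]
ee_rot: [[0.168, 0.986, 0.001], [0.986, -0.168, 0.005], [0.005, 0.001, -1.0]]
contact_force: [-6.7, 8.7, 14.4]
width: 0.0212
```

At the bottom again (0.1562, 14 N up). Now raise to section +0.080, TCP z ≈ 0.270.

```bash
python3 -m handwheel '[{"jaw":1.5,"linear":[0,0,-0.6],"rot":[0,0,0]},{"jaw":1.5,"linear":[0,0,-1.4],"rot":[0,0,0]},{"jaw":1.5,"linear":[0,0,-2.2],"rot":[0,0,0]},{"jaw":1.5,"linear":[0,0,-3.0],"rot":[0,0,0]},{"jaw":1.5,"linear":[0,0,-3.8],"rot":[0,0,0]}]'; python3 -m handwheel '[{"jaw":1.5,"linear":[0,0,-0.8],"rot":[0,0,0]},{"jaw":1.5,"linear":[0,0,-1.6],"rot":[0,0,0]},{"jaw":1.5,"linear":[0,0,-2.4],"rot":[0,0,0]},{"jaw":1.5,"linear":[0,0,-3.2],"rot":[0,0,0]},{"jaw":1.5,"linear":[0,0,-4],"rot":[0,0,0]}]';  python3 -m handwheel '[{"jaw":1.5,"linear":[0,0,-0.8],"rot":[0,0,0]},{"jaw":1.5,"linear":[0,0,-1.6],"rot":[0,0,0]},{"jaw":1.5,"linear":[0,0,-2.4],"rot":[0,0,0]},{"jaw":1.5,"linear":[0,0,-3.1],"rot":[0,0,0]},{"jaw":1.5,"linear":[0,0,-3.6],"rot":[0,0,0]}]'; python3 -m handwheel '[{"jaw":1.5,"linear":[0,0,-0.2],"rot":[0,0,0]},{"jaw":1.5,"linear":[0,0,-0.2],"rot":[0,0,0]},{"jaw":1.5,"linear":[0,0,-0.2],"rot":[0,0,0]}]'
python3 - <<'E'
from h import *
s=r.read_camera("side");a=np.radians(-10)
for z in(.21,.29):print(z,proj(s,[.527,.023,z]))
cv2.imwrite("pics/c7.png",crop(s,200,160,100,130,5)[:600])
E
```

```text
time_s: 8.07
tcp_pos: [0.5239, 0.0105, 0.191]
ee_rot: [[0.168, 0.986, -0.002], [0.986, -0.168, 0.004], [0.004, -0.003, -1.0]]
contact_force: [0.8, 6.6, -7.6]
width: 0.021
time_s: 8.48
tcp_pos: [0.5239, 0.0105, 0.2309]
ee_rot: [[0.168, 0.986, -0.002], [0.986, -0.168, 0.004], [0.004, -0.003, -1.0]]
contact_force: [0.8, 6.1, -8.8]
width: 0.0208
time_s: 8.9
tcp_pos: [0.524, 0.0105, 0.2671]
ee_rot: [[0.168, 0.986, -0.002], [0.986, -0.168, 0.004], [0.004, -0.003, -1.0]]
contact_force: [0.2, 7.0, -8.0]
width: 0.0212
time_s: 9.15
tcp_pos: [0.524, 0.0106, 0.2693]
ee_rot: [[0.168, 0.986, -0.002], [0.986, -0.168, 0.004], [0.004, -0.002, -1.0]]
contact_force: [-1.6, 7.4, -3.9]
width: 0.0212
0.21 [[266.67123657 196.52106304]]
0.29 [[267.0865747  175.44899894]]
```

View pics/c7.png

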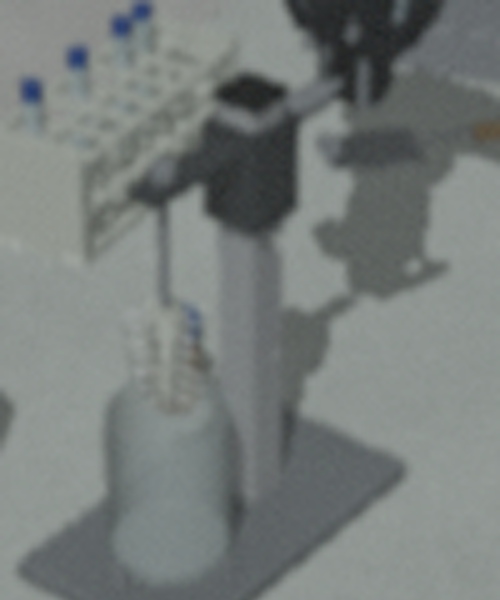

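The section is near the next hole, with the brush above the jar (lower end ~(170,405)) and the jar in place. TCP z is about 0.8 mm low. I'll correct that and let the pin in under control.

```bash
python3 -m handwheel '[{"jaw":1.5,"linear":[0,0,-0.06],"rot":[0,0,0]},{"jaw":1.5,"linear":[0.2,0,-0.06],"rot":[0,0,0]},{"jaw":1.5,"linear":[0.5,0,-0.06],"rot":[0,0,0]},{"jaw":1.5,"linear":[0.8,0,-0.06],"rot":[0,0,0]},{"jaw":1.5,"linear":[1.0,0,-0.06],"rot":[0,0,0]}]'; python3 -m handwheel '[{"jaw":1.5,"linear":[0.2,0,0],"rot":[0,0,0]},{"jaw":1.5,"linear":[0.4,0,0],"rot":[0,0,0]},{"jaw":1.5,"linear":[0.4,0,0],"rot":[0,0,0]}]';python3 rel.py .5263 .0232 .2701
```

```text
time_s: 9.62
tcp_pos: [0.5257, 0.02, 0.2695]
ee_rot: [[0.168, 0.986, -0.002], [0.986, -0.168, 0.003], [0.003, -0.002, -1.0]]
contact_force: [-0.4, 4.9, -6.6]
width: 0.0212
time_s: 9.87
tcp_pos: [0.5263, 0.0231, 0.2698]
ee_rot: [[0.168, 0.986, -0.002], [0.986, -0.168, 0.001], [0.0, -0.002, -1.0]]
contact_force: [-0.0, 3.9, -8.9]
width: 0.0208
t 9.8667 tcp [0.5263 0.0231 0.2698] w 0.0208 F [-0.   3.9 -8.9] linear [ 0.01  0.   -0.03] rot [-0.13 -0.03  0.3 ]
```

```bash
python3 -m handwheel '[{"jaw":1.5,"linear":[0.1,0,0],"rot":[0,0,0]},{"jaw":1.5,"linear":[0.2,0,0.03],"rot":[0,0,0]},{"jaw":1.5,"linear":[0.25,0,0.05],"rot":[0,0,0]},{"jaw":1.5,"linear":[0.25,0,0.05],"rot":[0,0,0]},{"jaw":1.5,"linear":[0.25,0,0.05],"rot":[0,0,0]}]';python3 rel.py .5263 .0232 .2701
python3 - <<'E'
from h import *
s=r.read_camera("side")
cv2.imwrite("pics/c8.png",np.hstack([crop(s,200,130,100,130,4),crop(r.read_camera("top"),170,150,100,130,4)]))
E
```

```text
time_s: 10.28
tcp_pos: [0.5263, 0.0231, 0.27]
ee_rot: [[0.17, 0.985, -0.002], [0.985, -0.17, -0.004], [-0.004, -0.002, -1.0]]
contact_force: [-4.8, -4.6, -8.0]
width: 0.0209
t 10.2833 tcp [0.5263 0.0231 0.27  ] w 0.0209 F [-4.8 -4.6 -8. ] linear [ 0.01  0.   -0.01] rot [-0.09  0.24  0.22]
```

View pics/c8.png

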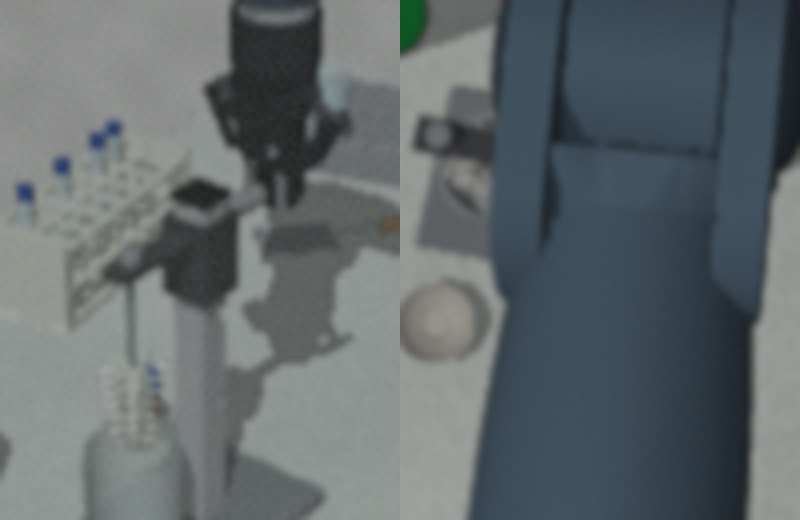

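```bash
python3 -m handwheel '[{"jaw":1.5,"linear":[0,0,0],"rot":[0,0,0]},{"jaw":1.5,"linear":[0,0,0],"rot":[0,0,0]},{"jaw":1.5,"linear":[0,0,0],"rot":[0,0,0]}]'; python3 -c "
from rig import r
r.job_done()"
```

```text
time_s: 10.63
tcp_pos: [0.5263, 0.0232, 0.2701]
ee_rot: [[0.17, 0.985, -0.002], [0.985, -0.17, -0.004], [-0.004, -0.001, -1.0]]
contact_force: [-3.0, -3.4, -7.1]
width: 0.0214
the job is handed in; nothing more can be done
```

The job is done and handed in at 10.6 s of the 38 s allowed; no verdict was reported.

**What I did:** I pinched the plunger knob, pulled it out about 12 mm and ran the brush down to the bottom stop. I then raised it until its tip was about 68 mm above the jar floor, and ran it down to the stop again. After that I raised the section to the next hole and let the pin go home. The gripper is still holding the knob at 70 N, pushing the pin lightly inwards.

**Last checks:**
- **Bottom stop:** both times the tool stopped at z ≈ 0.156 with about 14 N pushing back.
- **Height:** the tool is 80 mm above its starting grip height, which matches the next hole.
- **Pin home:** the tool is back at its starting horizontal position. When I pushed further in, the side force went from +3.9 to −4.6 N without any movement.
- **Jar:** the side view shows the brush hanging above the jar and the jar standing in its place.

**Disagreements and limits:**
- My fit of the stand from the images came out about 6 mm low. I used the stated heights instead, and the stops and forces agreed with them.
- The top view was mostly blocked by the arm at the end, so I did not check every bystander object from above. The side view showed no disturbance.

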